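# Raise a bench trestle to its second rung and lay the carving blank across

## Task

Raise the low trestle's inner ladder to its middle rung, like its neighbour: lift it until the red pawl has dropped in under the middle rung, then lower it by feel until its weight rests on the pawl before you let go; do not drop it or force it down. Then gently lay the carving blank across the middle of both trestle heads so that it lies about level, and leave the tools on the bench alone.

Things in the scene. Friction and masses are not known exactly. Their poses are not given: they have to be found in the camera images.
- low_stand: Outer frame of the low bench trestle, green steel, bolted to the bench, 155 (x) x 120 (y) x 150 mm high. Origin: centre of its underside, on the bench; x runs along the head. Two upright C-channels guide the inner ladder with 1.5 mm of play. The latch, a bracket with a red gravity pawl, sits on its +y side half-way along; it is bolted through slotted holes, so it may sit up to 7 mm above or below its nominal height.
- head (a point): Centre of the inner ladder's head, a wooden bar 190 (x) x 32 (y) x 32 mm high with a cork top, axes as the trestle's. Grasp it from above, across its 32 mm, at mid-length. At the start the ladder is fully down and this point is 174 mm above the bench; with the middle rung seated it stands 62 mm higher by design, in truth anywhere from 55 to 69 mm (see latch): find it by feel.
- ladder: The loose inner ladder, 0.5 to 0.72 kg; origin at the foot of its stiles, 164 mm below point head. Three 12 mm rungs, 34 mm apart, pass the pawl as it is lifted: the first at about 34 mm of lift, the middle one at about 68, the last at about 102 (all up to 7 mm more or less). A rung must rise about 6 mm above its seat before the pawl drops in under it; from 20 mm above it the next rung starts to swing the pawl out again.
- pawl (a joint): Angle of the low trestle's red pawl, rad. 0: in, below the rung, ready to carry it. A rung passing upward swings it out (to about 0.4), then it drops back to 0 by its own weight; it adds less than 2 N to the lift. It is made for the weight of ladder and blank and a light push: keep the load on it below 20 N.
- set_stand: The neighbouring trestle, the same make, fixed, already set on its middle rung. Origin: centre of its underside; x along its head.
- set_head (a point): Centre of the neighbour's head bar, 190 x 32 x 32 mm, 236 mm above the bench; its top is 16 mm higher. Axes as its trestle's.
- blank_mid (a point): Centre of the carving blank, a pale timber bar 400 (x) x 50 (y) x 24 mm thick with carved cuts on its face, about 0.26 kg, lying flat on the bench. Grasp it across its 50 mm width at the middle.
- blank: The same carving blank; origin: centre of its underside, 12 mm below point blank_mid.
- gouge_a: Gouge with a dark wooden handle, 240 mm long, lying on the bench. Leave it.
- gouge_b: Gouge with a yellow handle, 240 mm long, lying on the bench. Leave it.
- mallet: Wooden mallet, 320 mm long, 75 mm wide, lying on the bench. Leave it.
- offcut: Offcut of pale wood, 110 x 45 x 30 mm. Leave it.
- oilstone: Oilstone in a dark wooden box, 200 x 65 x 38 mm. Leave it.
- square: Try square with a dark stock 110 mm and a steel blade 180 mm, lying flat. Leave it.
- glue: White glue bottle, 60 mm thick, 160 mm tall, standing. Leave it.

How it is judged:
On the way, in this order (a step that is already met when the one before it is completed fails the run):
1. the ladder is lifted past its middle rung and the pawl has dropped in below that rung (z of head in the frame of low_stand between 0.234 and 0.268 m and value of joint pawl below 0.12 rad and contact force between ladder and pawl below 0.5 N and contact force between the fingers and ladder above 1 N), for 0.1 s.
2. the middle rung is lowered onto the pawl, which carries at least 3 N of the ladder while the hand still holds it (z of head in the frame of low_stand between 0.226 and 0.246 m and value of joint pawl below 0.12 rad and contact force between ladder and pawl above 3 N and contact force between the fingers and ladder above 1 N), for 0.1 s.
At the end, for the whole second after the job is handed in: Ladder hanging at rest by its middle rung on the pawl (pawl in, carrying over 3 N); blank at rest on both heads, carved face up, within 0.06 rad of level, its centre line within 45 mm of the middle of each head, both heads at least 15 mm inside its ends; nothing held (z of head in the frame of low_stand between 0.226 and 0.246 m and value of joint pawl below 0.12 rad and contact force between ladder and pawl above 3 N and linear speed of each of ladder, blank below 0.02 m/s and contact force between blank and ladder above 0.2 N and contact force between blank and set_stand above 0.2 N and angle between blank's own z axis and vertical below 0.06 rad and y of head in the frame of blank_mid between -0.045 and 0.045 m and x of head in the frame of blank_mid between -0.185 and 0.185 m and y of set_head in the frame of blank_mid between -0.045 and 0.045 m and x of set_head in the frame of blank_mid between -0.185 and 0.185 m); the robot touches nothing.
It fails at once if the pawl is loaded with more than 20 N: the ladder dropped or forced down on it (contact force between ladder and pawl above 20 N).
It fails at once if a tool, the offcut or the glue on the bench is pushed more than 30 mm or knocked over (distance of any of gouge_a, gouge_b, mallet, offcut, oilstone, square, glue from where it was at the start of the episode above 0.03 m or angle between any of gouge_a, gouge_b, mallet, offcut, oilstone, square, glue's own z axis and vertical above 0.5 rad).
It also fails if it takes over 70 s, if anything falls off the work surface, if the arm or the gripper's body presses on something with over 40 N, if the wrist force passes 120 N, or if a joint passes its speed limit or range.

## Robot

A 6-joint arm with a two-finger parallel gripper is mounted at the origin on the work surface. World frame = base frame: x ahead of the robot, y to its left, z up, the work surface at z = 0. Lengths are in m, angles in rad, forces in N, time in s.
With the tool pointing down it reaches from about 0.375 to 0.975 m from the base axis. Payload 3.8 kg.
Tool frame: the origin (TCP) lies on the centre line of the jaws, within the pads' length; the fingertips stand 14 mm ahead of it and the grasp point (between the pads) lies 5 mm behind it; z points along the fingers, y is the line along which they close (so a half turn about z gives the same grasp; the last joint's range is limited). The gripper opens to 85 mm and grips with 20 to 120 N. Pads are 22 mm wide; open, the fingers measure 114 mm over their backs; the gripper's body (76 mm by 85 mm) begins 54 mm behind the grasp point. The pads swing forward as they close: fully open they stand 13 mm farther back than shut.
Start: joints at [1.27, 0.264, 1.604, -0, 1.274, -0.037], TCP at [0.176, 0.652, 0.245] pointing down, gripper open.
Joint ranges: [-2.63, 2.63], [-0.94, 2.18], [0.31, 2.57], [-1.31, 4.45], [0, 2.66], [-2.55, 2.55]. Speed limits (rad/s): [2.57, 2.57, 3.14, 3.14, 3.14, 3.14].

## Interface

Orientations are given as a rotation vector (axis times angle).
In Python, from workcell import bot, eyes, spot_in gives the robot as it stands.
- The arm moves only by the tool carry_out, never from a script. Its argument "series" is text: rows parted by semicolons, each of 4 numbers parted by spaces: the shift along the world's x, y, z in m, then the turn about the world's z in degrees. In form: tx ty tz roll; .... A call has 1 to 20 rows; each row shifts and turns the commanded pose from where the row before left it; what a row does not reach is not made up. A row lasts 1/8 s, in which the tool goes at most 62.5 mm and 10.7 degrees, less where a joint would pass 70% of its speed; a pose out of reach is approached as far as the arm can. A call is refused whole if a number of a shift passes 0.0625 or a number of a turn 10.7, either way. A call with a gripper value outside its range is refused whole. "jaw" is the gripper command: -1 is shut, 1 is fully open, values between are in proportion, set as the call begins (left out, the last holds). The fingers move at their own pace and stop on an object; "grip_force" is the grip in N (left out, the last holds). Time passes only in rows, so rows that do not move let the fingers close. It gives the time, the measured TCP pose, the force, the opening and the grip force at its end, in the units of the state.
- bot.read_state(): the state, without advancing time (a new reading comes with each control period).
- eyes.read_camera(name): name is "side" or "top" or "wrist"; returns (picture, depth): 480x640x3 uint8, blue, green, red; 480x640 float32, m along the optical axis (not along the pixel's ray), 0 where there is no reading.
- eyes.get_calibration(name): a dict with "K" (3x3 intrinsics, pixels), "position" and "rotation" of the camera in the world; the wrist camera has in their place "T_tool_cam" (4x4, takes a point from camera to tool coordinates, whose origin is the TCP and whose axes are the flange's). Camera axes: x right, y down, z forward; pixel columns grow to the right and rows downward; lengths in m; the calibration is good to about 2 mm. The wrist camera is an equidistant fisheye: a pixel r from the principal point sees the ray r / f radians off the axis. A picture is of the moment at which its call begins: read the wrist's pose just before it. get_calibration takes no time and is no camera call.
- bot.finish_job(): hands the job in; it is judged then, once.
Trained networks look in the newest picture that a camera, given by its name, has taken for a name from the list of things; names that differ only in an ending like _2 or _b are one class to them, and where a whole thing is asked for, a point or a joint stands for the part that bears it (a point fixed in the world has none). Each returns a list of dicts, best first, with "score" (0 to 1); they miss things now and then, are a little off and sometimes report something else, mostly with a low value. They report only what shows in the picture. A call takes as long as a camera call.
- spot_in(camera, target): "rect" ([centre column, centre row, width, height] in pixels, round what is visible of it).
The state is a dict: "time": time; "q": joint angles; "joint_vel": joint speeds; "joint_torque": joint torques, N m; "tool_pos": TCP position; "tcp_rot": TCP orientation; "wrist_force": force on the tool from outside, world axes, zero at the start; "torque": the same for the moment, N m; "width": opening from 0.0 (shut) to 1.0 (fully open); "grip_force": force on a finger pad.
Only numpy, scipy, OpenCV 4.12 (cv2) and the standard library are available. Lean on these libraries where they do the work, as an engineer would, in place of code of your own. Each camera call takes 0.05 s, during which the arm holds its last target. There are 200 camera calls.

## Working session

There is one attempt and no reset: what is moved stays moved. The work goes in short steps, Python scripts to look and compute and a tool call to move; the robot and the scene stay as the last step left them, time stands still between calls to the robot, and variables do not carry over. Pictures are saved under pics/ and viewed, at most 10 in all, crops included, and the job is handed in when it is done.

Besides the shell and the picture viewer there is one more tool, called after "Emit:" in YAML: its name, and indented under it one key for each argument. carry_out: Moves the arm, as the interface text tells. Its arguments: {"type":"object","properties":{"series":{"type":"string"},"jaw":{"type":"number"},"grip_force":{"type":"number"}},"required":["series"]}

```bash
mkdir -p pics
cat > h.py <<'E'
import numpy as np, cv2
from workcell import bot, eyes, spot_in
def world(cam, depth, u, v):
    c=eyes.get_calibration(cam); K=np.array(c["K"]); 
    d=depth[v,u]; p=np.stack([(u-K[0,2])/K[0,0]*d,(v-K[1,2])/K[1,1]*d,d],-1)
    return p@np.array(c["rotation"]).T+np.array(c["position"])
E
python3 - <<'E'
from h import *
for c in ("top","side"):
    im,d=eyes.read_camera(c); cv2.imwrite(f"pics/{c}1.png",im); np.save(f"{c}1.npy",d)
    print(c,eyes.get_calibration(c))
    for t in ("low_stand","ladder","set_stand","blank","pawl"):
        print(t,[(r["score"],np.round(r["rect"])) for r in spot_in(c,t)[:3]])
print(bot.read_state())
E
```

```text
top {'K': array([[559.5225369 ,   0.        , 316.99443965],
       [  0.        , 559.5225369 , 235.13317074],
       [  0.        ,   0.        ,   1.        ]]), 'position': array([ 0.30585326, -0.04216298,  1.4975836 ]), 'rotation': array([-2.17329747,  2.03938349, -0.20322683])}
low_stand [(0.7, array([284., 248.,  47.,  62.]))]
ladder [(0.74, array([279., 239.,  15.,  80.]))]
set_stand [(0.7, array([384., 234.,  50.,  91.]))]
blank []
pawl [(0.56, array([264., 243.,   7.,   6.])), (0.24, array([166., 276.,  31., 156.]))]
side {'K': array([[433.27856246,   0.        , 311.4477707 ],
       [  0.        , 433.27856246, 241.91107437],
       [  0.        ,   0.        ,   1.        ]]), 'position': array([0.23712922, 0.73380381, 0.70174883]), 'rotation': array([-0.53643602,  2.53323349, -1.35944021])}
low_stand [(0.71, array([302., 306.,  79.,  84.]))]
ladder [(0.74, array([304., 280.,  91.,  75.]))]
set_stand [(0.69, array([340., 220.,  79., 102.])), (0.69, array([354., 370.,  56.,  33.]))]
blank [(0.8, array([277., 446., 235.,  67.]))]
pawl [(0.69, array([303., 288.,  12.,  20.]))]
{'time': 0.6, 'q': array([ 1.27009316e+00,  2.63849866e-01,  1.60395777e+00,  7.86343475e-06,
        1.27371241e+00, -3.68849974e-02]), 'joint_vel': array([ 1.10749539e-03,  1.40191320e-03, -8.69196753e-05, -6.26838398e-04,
        2.90242330e-03, -1.31360804e-03]), 'joint_torque': array([-3.62042856e-04, -5.14634693e+01, -3.67461133e+01, -1.45514232e-04,
        1.25591720e-03, -1.84974766e-05]), 'tool_pos': array([0.17601198, 0.65166052, 0.24533639]), 'tcp_rot': array([4.13206835e-01, 3.11429517e+00, 1.14417151e-04]), 'wrist_force': array([ 0.71530882,  0.10935489, -0.4721325 ]), 'torque': array([ 0.01984257, -0.0100302 ,  0.02092563]), 'grip_force': 0.0, 'width': 0.9992660171095441}
```

View pics/top1.png

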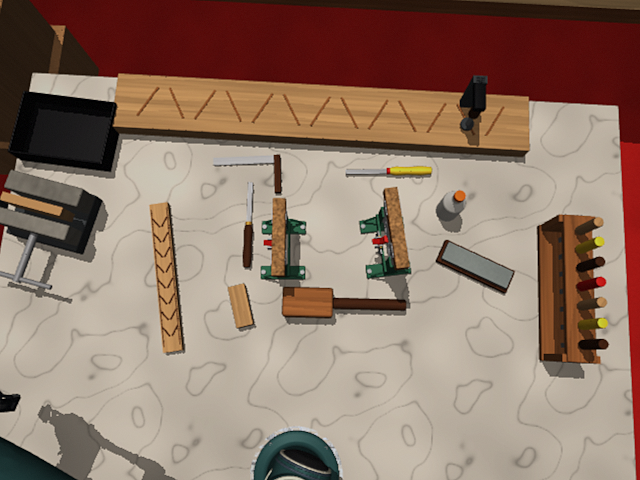

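View pics/side1.png

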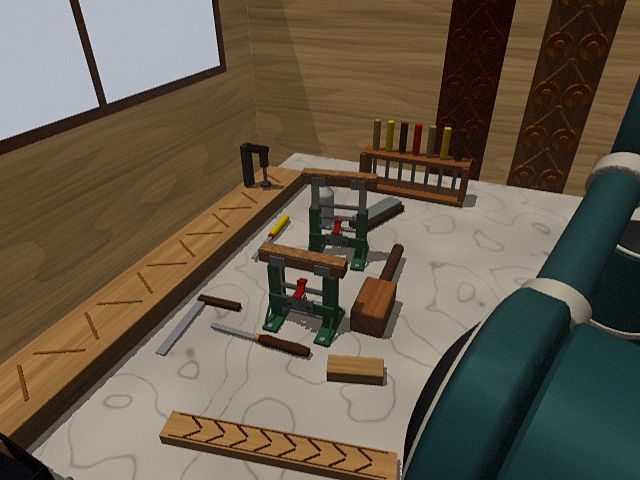

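The top view shows the low head at about (279,238), the set head at (397,230) and the blank at (167,278), carved face up. The low trestle's pawl is on its left, at (264,243).

```bash
cat > h.py <<'E'
import numpy as np, cv2
from scipy.spatial.transform import Rotation as R
from workcell import bot, eyes, spot_in
def cloud(cam, d):
    c=eyes.get_calibration(cam); K=np.array(c["K"]); v,u=np.mgrid[:480,:640]
    p=np.stack([(u-K[0,2])/K[0,0]*d,(v-K[1,2])/K[1,1]*d,d],-1)
    p=p@R.from_rotvec(c["rotation"]).as_matrix().T+np.array(c["position"]); p[d==0]=np.nan
    return p
def bar(P,box,z0,z1):
    u0,u1,v0,v1=box; q=P[v0:v1,u0:u1].reshape(-1,3); q=q[(q[:,2]>z0)&(q[:,2]<z1)]
    (cx,cy),(w,h),a=cv2.minAreaRect(q[:,:2].astype(np.float32)*1000)
    if w<h: w,h,a=h,w,a+90
    return dict(n=len(q),c=np.round([cx,cy]),med=np.round(np.median(q,0)*1000,1),size=np.round([w,h]),yaw=round((a+90)%180-90,1))
E
python3 - <<'E'
from h import *
P=cloud("top",np.load("top1.npy"))
print("bench",np.nanmedian(P[330:440,180:240,2]))
print("head",bar(P,(255,310,185,285),.178,.20))
print("set",bar(P,(370,425,175,285),.24,.265))
print("blank",bar(P,(140,195,190,365),.016,.035))
for n,b in dict(gouge_a=(238,258,175,272),offcut=(222,260,280,332),mallet=(278,412,283,322),sq=(205,290,150,196),gb=(340,440,160,182),glue=(435,470,185,218)).items(): print(n,bar(P,b,.006,.25))
E
```

```text
bench 0.0003390530282350035
head {'n': 1093, 'c': array([569.,  78.]), 'med': array([567.4,  77.3, 189.8]), 'size': array([190.,  36.]), 'yaw': 4.3}
set {'n': 1205, 'c': array([ 595., -196.]), 'med': array([ 591.8, -195.2,  251.8]), 'size': array([190.,  36.]), 'yaw': 10.5}
blank {'n': 2909, 'c': array([478., 385.]), 'med': array([470.2, 382.4,  24.3]), 'size': array([400.,  54.]), 'yaw': 12.2}
gouge_a {'n': 649, 'c': array([642., 180.]), 'med': array([608.2, 177. ,  18.7]), 'size': array([265.,  52.]), 'yaw': 5.4}
offcut {'n': 820, 'c': array([413., 178.]), 'med': array([410.1, 176.2,  29.6]), 'size': array([136.,  99.]), 'yaw': 5.1}
mallet {'n': 2489, 'c': array([439., -97.]), 'med': array([431.3, -36.4,  61.3]), 'size': array([354., 101.]), 'yaw': -86.3}
sq {'n': 800, 'c': array([781., 193.]), 'med': array([805.8, 162.6,  10.5]), 'size': array([235., 134.]), 'yaw': -86.4}
gb {'n': 636, 'c': array([ 810., -202.]), 'med': array([ 806.5, -218.3,   18.2]), 'size': array([275.,  61.]), 'yaw': -87.6}
glue {'n': 635, 'c': array([ 726., -375.]), 'med': array([ 695.2, -350.2,  106.9]), 'size': array([107.,  82.]), 'yaw': -10.9}
```

Emit:
carry_out:
  series: ".028 -.041 .004 1.38;.028 -.041 .004 1.38;.028 -.041 .004 1.38;.028 -.041 .004 1.38;.028 -.041 .004 1.38;.028 -.041 .004 1.38;.028 -.041 .004 1.38;.028 -.041 .004 1.38;.028 -.041 .004 1.38;.028 -.041 .004 1.38;.028 -.041 .004 1.38;.028 -.041 .004 1.38;.028 -.041 .004 1.38;.028 -.041 .004 1.38;0 0 0 0;0 0 0 0"
  jaw: 1

```text
time: 2.6
tool_pos: [0.5677, 0.0778, 0.3011]
tcp_rot: [0.114, -3.139, -0.001]
wrist_force: [0.7, -0.5, 0.5]
width: 0.998
grip_force: 0.0
```

```bash
cat >> h.py <<'E'
def wcloud(d,s):
    c=eyes.get_calibration("wrist"); K=np.array(c["K"]); v,u=np.mgrid[:480,:640]
    x=(u-K[0,2])/K[0,0]; y=(v-K[1,2])/K[1,1]; th=np.hypot(x,y); th[th==0]=1e-9
    k=np.tan(np.minimum(th,1.4))/th*d; p=np.stack([x*k,y*k,d],-1)
    T=np.array(c["T_tool_cam"]); p=p@T[:3,:3].T+T[:3,3]
    p=p@R.from_rotvec(s["tcp_rot"]).as_matrix().T+s["tool_pos"]; p[(d==0)|(th>1.4)]=np.nan
    return p
E
python3 - <<'E'
from h import *
s=bot.read_state(); im,d=eyes.read_camera("wrist"); cv2.imwrite("pics/w1.png",im)
print(s["time"],s["tool_pos"],s["tcp_rot"],s["wrist_force"])
P=wcloud(d,s); m=(abs(P[...,0]-.568)<.13)&(abs(P[...,1]-.0775)<.04)&(P[...,2]>.18)&(P[...,2]<.2)
q=P[m]; print(len(q),cv2.minAreaRect(q[:,:2].astype(np.float32)*1000),np.median(q,0))
r=[(a["score"],np.round(a["rect"])) for a in spot_in("wrist","ladder")[:2]]; print(r)
E
```

```text
2.6 [0.56767464 0.07783472 0.30111557] [ 1.13869951e-01 -3.13886056e+00 -9.79914019e-04] [ 0.69962015 -0.52054196  0.47025212]
11581 ((569.8751220703125, 75.74783325195312), (190.4645233154297, 35.97746658325195), 3.307891368865967) [0.55411361 0.07525174 0.18935016]
[(0.57, array([313., 221.,  59., 260.]))]
```

View pics/w1.png

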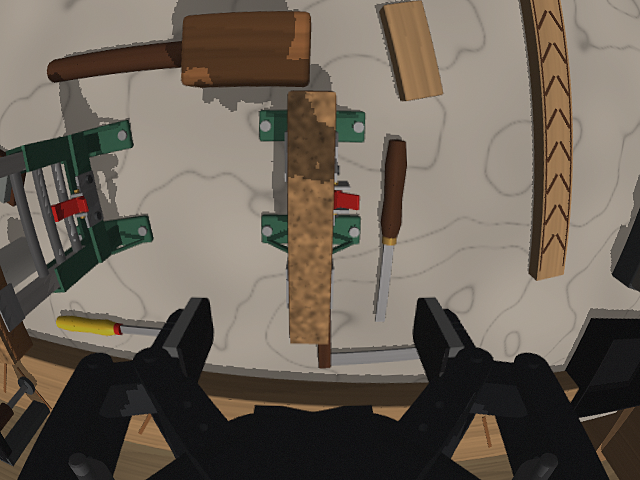

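The wrist view shows the low head at (312,217), centred between the fingers. The pawl is at (345,201) on its +y side, with nothing in the way. I'll descend and grip.

Emit:
carry_out:
  series: ".001 -.001 -.03 -.4;0 0 -.03 0;0 0 -.03 0;0 0 -.025 0;0 0 -.012 0;0 0 0 0;0 0 0 0"

```text
time: 3.58
tool_pos: [0.5698, 0.0771, 0.1757]
tcp_rot: [-0.105, 3.138, 0.0]
wrist_force: [0.3, 0.2, -0.2]
width: 0.998
grip_force: 0.0
```

Emit:
carry_out:
  series: "0 0 0 0;0 0 0 0;0 0 0 0;0 0 0 0;0 0 0 0;0 0 0 0;0 0 0 0;0 0 0 0"
  jaw: -1
  grip_force: 60

```text
time: 4.58
tool_pos: [0.5696, 0.0766, 0.175]
tcp_rot: [-0.104, 3.138, -0.0]
wrist_force: [0.1, -0.9, 5.1]
width: 0.365
grip_force: 61.4
```

Emit:
carry_out:
  series: "0 0 .006 0;0 0 .012 0;0 0 .012 0;0 0 .012 0;0 0 .012 0;0 0 .006 0;0 0 0 0"

```text
time: 5.45
tool_pos: [0.5694, 0.0766, 0.2352]
tcp_rot: [-0.104, 3.138, -0.0]
wrist_force: [0.2, -0.3, -5.1]
width: 0.364
grip_force: 63.2
```

Emit:
carry_out:
  series: "0 0 .002 0;0 0 .002 0;0 0 .002 0;0 0 .002 0;0 0 .002 0;0 0 .002 0;0 0 .001 0;0 0 0 0;0 0 0 0"

```text
time: 6.58
tool_pos: [0.5689, 0.0767, 0.2472]
tcp_rot: [0.104, -3.14, -0.0]
wrist_force: [0.7, 0.0, -5.5]
width: 0.366
grip_force: 63.2
```

Run:
```python
from h import *
s=bot.read_state(); im,d=eyes.read_camera("side"); cv2.imwrite("pics/s2.png",cv2.resize(im[220:360,250:360],None,fx=5,fy=4.2,interpolation=2)[:590])
print(s["tool_pos"],s["wrist_force"],s["torque"]); print([(a["score"],np.round(a["rect"])) for a in spot_in("side","pawl")[:2]])
```

```text
[0.56893023 0.07665926 0.24719454] [ 0.66811129  0.00866236 -5.52274552] [0.00351622 0.06341569 0.02414432]
[(0.53, array([302., 288.,  16.,  19.]))]
```

View pics/s2.png

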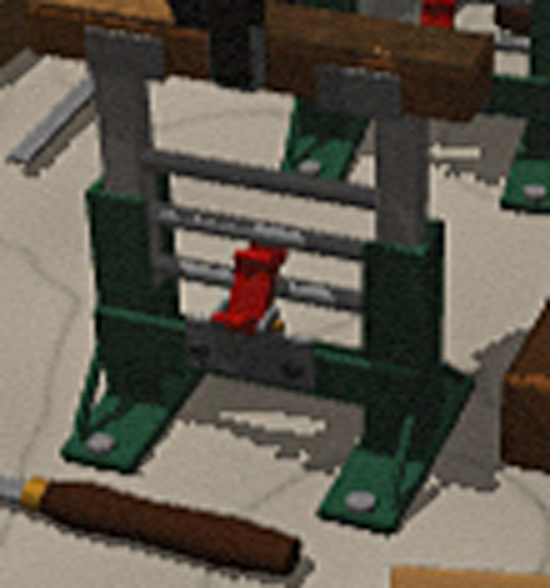

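The crop shows the pawl tip at about (262,250), just at the lower edge of the middle rung. It's close to dropping in, so I'll lift a few mm more and compare.

Emit:
carry_out:
  series: "0 0 .002 0;0 0 .002 0;0 0 .001 0;0 0 0 0;0 0 0 0"

```text
time: 7.3
tool_pos: [0.569, 0.0766, 0.2522]
tcp_rot: [0.104, -3.14, 0.0]
wrist_force: [-0.2, -0.8, -5.4]
width: 0.364
grip_force: 63.2
```

Run:
```python
from h import *
s=bot.read_state(); im,d=eyes.read_camera("side"); c=im[220:360,250:360]; old=cv2.resize(cv2.imread("pics/s2.png"),(110,140))
for n,i in (("initial",cv2.imread("pics/side1.png")[220:360,250:360]),("now",c),("prev",old)):
    m=(i[...,2]>110)&(i[...,1]<60)&(i[...,0]<60); m[:50]=0; v,u=np.nonzero(m); print(n,len(u),u.mean(),v.mean(),u.min(),u.max(),v.min(),v.max())
cv2.imwrite("pics/s3.png",cv2.resize(im[180:330,260:385],None,fx=4.8,fy=4,interpolation=2))
print(s["tool_pos"],s["wrist_force"])
```

```text
initial 78 48.88461538461539 69.61538461538461 43 53 60 76
now 87 49.11494252873563 69.35632183908046 43 55 59 76
prev 83 48.903614457831324 69.62650602409639 43 53 59 76
[0.56896309 0.07662738 0.25224999] [-0.24401361 -0.75680394 -5.38822227]
```

View pics/s3.png

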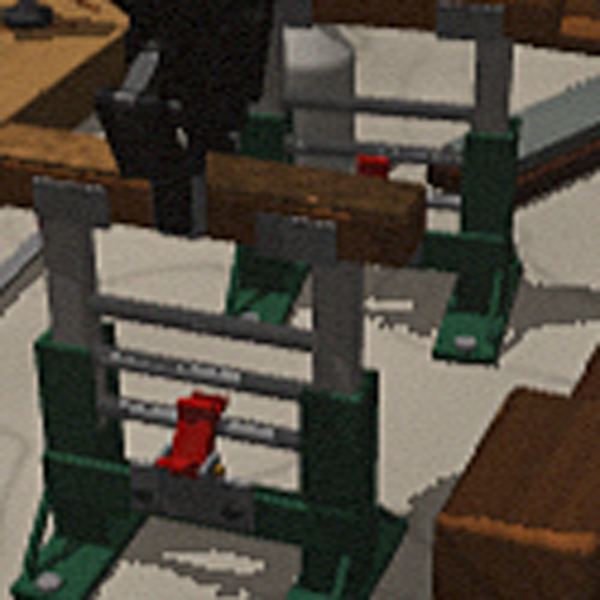

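The pawl is in, at the same place as at the start, and the middle rung is clear above it. Now I'll lower by feel with a lighter grip.

Emit:
carry_out:
  series: "0 0 0 0;0 0 -.003 0;0 0 -.003 0;0 0 -.002 0;0 0 0 0;0 0 0 0"
  jaw: -1
  grip_force: 25

```text
time: 8.1
tool_pos: [0.5691, 0.0767, 0.2443]
tcp_rot: [-0.104, 3.14, 0.0]
wrist_force: [-0.1, 0.8, -5.8]
width: 0.36
grip_force: 63.2
```

Emit:
carry_out:
  series: "0 0 -.001 0;0 0 -.001 0;0 0 0 0"

```text
time: 8.48
tool_pos: [0.5689, 0.0766, 0.2422]
tcp_rot: [0.104, -3.14, 0.0]
wrist_force: [0.4, 0.2, -5.4]
width: 0.359
grip_force: 63.2
```

Emit:
carry_out:
  series: "0 0 -.001 0;0 0 0 0"

```text
time: 8.72
tool_pos: [0.5689, 0.0766, 0.2411]
tcp_rot: [0.104, -3.14, 0.0]
wrist_force: [1.0, 0.4, -5.2]
width: 0.364
grip_force: 63.2
```

Emit:
carry_out:
  series: "0 0 -.001 0;0 0 0 0"

```text
time: 8.98
tool_pos: [0.5691, 0.0766, 0.2403]
tcp_rot: [-0.104, 3.14, -0.0]
wrist_force: [-0.4, -0.6, -6.5]
width: 0.366
grip_force: 63.3
```

Emit:
carry_out:
  series: "0 0 -.001 0;0 0 0 0"

```text
time: 9.22
tool_pos: [0.5693, 0.0767, 0.2401]
tcp_rot: [-0.104, 3.139, 0.0]
wrist_force: [-2.2, 0.5, -0.2]
width: 0.365
grip_force: 63.9
```

Emit:
carry_out:
  series: "0 0 0 0;0 0 0 0;0 0 0 0"

```text
time: 9.6
tool_pos: [0.5693, 0.0766, 0.2401]
tcp_rot: [-0.104, 3.139, -0.0]
wrist_force: [-2.1, -0.1, 3.0]
width: 0.362
grip_force: 64.2
```

Emit:
carry_out:
  series: "0 0 0 0;0 0 0 0;0 0 0 0;0 0 0 0;0 0 .01 0;0 0 .03 0;0 0 .04 0;0 0 .04 0;0 0 0 0"
  jaw: 1

```text
time: 10.72
tool_pos: [0.5711, 0.0768, 0.3652]
tcp_rot: [-0.104, 3.13, 0.001]
wrist_force: [0.1, 0.5, -0.5]
width: 0.998
grip_force: 0.0
```

Emit:
carry_out:
  series: "-.013 .044 0 1.2;-.013 .044 0 1.2;-.013 .044 -.02 1.2;-.013 .044 -.03 1.2;-.013 .044 -.03 1.2;-.013 .044 -.03 1.2;-.013 .044 -.04 1.2;0 0 0 0;0 0 0 0"

```text
time: 11.85
tool_pos: [0.4779, 0.3843, 0.209]
tcp_rot: [0.335, -3.123, 0.002]
wrist_force: [0.3, -0.1, -0.2]
width: 0.996
grip_force: 0.0
```

Run:
```python
from h import *
s=bot.read_state(); im,d=eyes.read_camera("wrist"); cv2.imwrite("pics/w2.png",im)
print(s["time"],s["tool_pos"],s["tcp_rot"])
P=wcloud(d,s); m=(abs(P[...,0]-.478)<.25)&(abs(P[...,1]-.385)<.1)&(P[...,2]>.012)&(P[...,2]<.035)
q=P[m]; print(len(q),cv2.minAreaRect(q[:,:2].astype(np.float32)*1000),np.median(q,0))
im,d=eyes.read_camera("top"); P=cloud("top",d)
print("head",bar(P,(255,310,180,295),.225,.27)); print("set",bar(P,(370,425,175,285),.24,.265))
```

```text
11.85 [0.47787722 0.38434899 0.20899604] [ 3.34949644e-01 -3.12309764e+00  1.64133578e-03]
21128 ((490.03369140625, 385.1578369140625), (374.3551025390625, 51.02715301513672), 12.26499080657959) [0.45644416 0.37864923 0.02349628]
head {'n': 1269, 'c': array([568.,  83.]), 'med': array([564.4,  80.8, 254.8]), 'size': array([189.,  37.]), 'yaw': 3.3}
set {'n': 1212, 'c': array([ 595., -196.]), 'med': array([ 592.1, -195. ,  251.8]), 'size': array([190.,  37.]), 'yaw': 10.6}
```

View pics/w2.png

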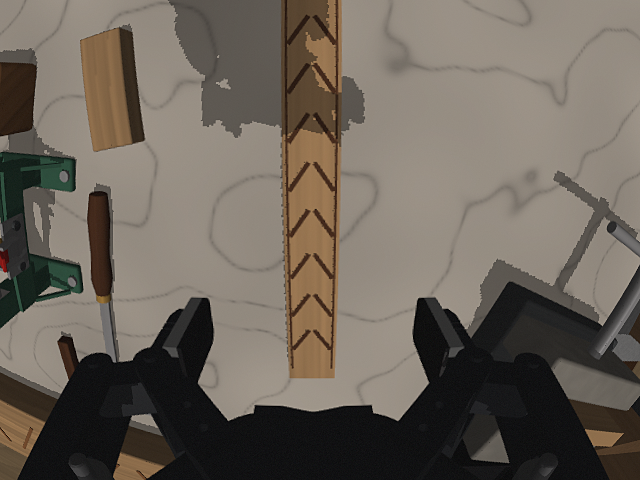

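The wrist view shows the blank centred between the fingers, its centre line at column ~313, carved face up. I'll descend and grip it.

Emit:
carry_out:
  series: "0 .0005 -.04 0;0 0 -.04 0;0 0 -.04 0;0 0 -.035 0;0 0 -.02 0;0 0 -.01 0;0 0 -.004 0;0 0 0 0"

```text
time: 12.95
tool_pos: [0.4788, 0.3856, 0.0213]
tcp_rot: [-0.334, 3.122, 0.001]
wrist_force: [0.7, -0.6, 0.5]
width: 0.999
grip_force: 0.0
```

Emit:
carry_out:
  series: "0 0 0 0;0 0 0 0;0 0 0 0;0 0 0 0;0 0 0 0;0 0 0 0;0 0 0 0"
  jaw: -1
  grip_force: 50

```text
time: 13.82
tool_pos: [0.4787, 0.3856, 0.0214]
tcp_rot: [-0.334, 3.122, 0.001]
wrist_force: [-0.6, -1.0, 6.3]
width: 0.57
grip_force: 54.5
```

Emit:
carry_out:
  series: "0 0 .02 0;0 0 .05 0;0 0 .055 0;0 0 .055 0;0 0 .055 0;0 0 .055 0;0 0 .04 0;0 0 0 0"

```text
time: 14.82
tool_pos: [0.4792, 0.3862, 0.356]
tcp_rot: [-0.333, 3.116, 0.007]
wrist_force: [0.2, 1.2, -3.3]
width: 0.573
grip_force: 53.7
```

Emit:
carry_out:
  series: ".0093 -.0404 0 -8.8;.0093 -.0404 0 -8.8;.0093 -.0404 0 -8.8;.0093 -.0404 0 -8.8;.0093 -.0404 0 -8.8;.0093 -.0404 0 -8.8;.0093 -.0404 0 -8.8;.0093 -.0404 0 -8.8;.0093 -.0404 0 -8.8;.0093 -.0404 0 -8.8;.0093 -.0404 0 -8.8;0 0 0 0;0 0 0 0;0 0 0 0"

```text
time: 16.58
tool_pos: [0.5797, -0.0582, 0.3494]
tcp_rot: [-2.111, -2.324, 0.001]
wrist_force: [0.6, 0.5, -3.3]
width: 0.568
grip_force: 53.6
```

Run:
```python
from h import *
s=bot.read_state(); print(s["tool_pos"],s["tcp_rot"],s["wrist_force"],s["width"])
im,d=eyes.read_camera("top"); cv2.imwrite("pics/t4.png",im); P=cloud("top",d)
m=(abs(P[...,0]-.581)<.1)&(abs(P[...,1]+.059)<.25)&(P[...,2]>.315)&(P[...,2]<.375); L=P[m]
for a,b in((.06,.17),(-.28,-.17)):
    q=L[(L[:,1]>a)&(L[:,1]<b)]; print(len(q),np.median(q,0),q[:,1].min(),q[:,1].max())
```

```text
[ 0.5797233  -0.05820309  0.34935485] [-2.11115923e+00 -2.32434608e+00  9.80168589e-04] [ 0.59588722  0.50202149 -3.29051438] 0.5678902471801899
1022 [0.56274724 0.10200557 0.35227763] 0.06002846131052793 0.1467590654976277
1022 [ 0.59221121 -0.21208004  0.35157245] -0.25642570936448317 -0.17002530090423018
```

View pics/t4.png

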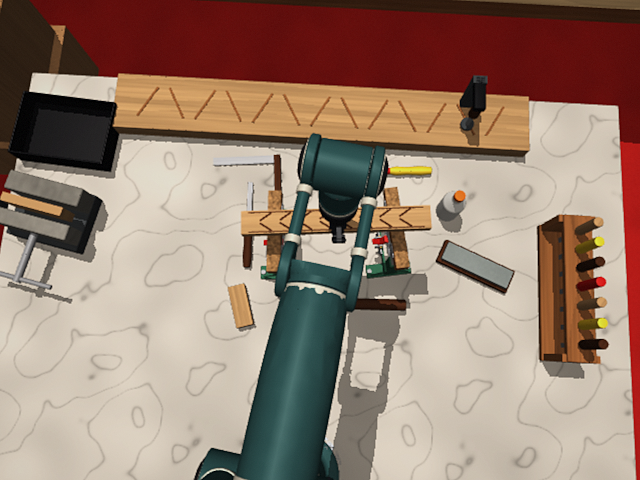

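The blank spans both heads, with ends at (242,222) and (430,217). It's level and centred, so I'll lower it gently.

Emit:
carry_out:
  series: ".003 0 -.02 0;0 -.001 -.02 0;0 0 -.015 0;0 0 -.008 0;0 0 -.003 0;0 0 0 0;0 0 0 0"

```text
time: 17.5
tool_pos: [0.5838, -0.0604, 0.2852]
tcp_rot: [2.113, 2.323, 0.001]
wrist_force: [-0.8, -0.2, -2.4]
width: 0.568
grip_force: 53.5
```

Emit:
carry_out:
  series: "0 0 -.0015 0;0 0 -.0015 0;0 0 0 0"

```text
time: 17.88
tool_pos: [0.5832, -0.0602, 0.2811]
tcp_rot: [-2.114, -2.323, 0.0]
wrist_force: [-0.1, -0.4, -2.4]
width: 0.573
grip_force: 53.5
```

Emit:
carry_out:
  series: "0 0 -.001 0;0 0 -.001 0;0 0 0 0"

```text
time: 18.25
tool_pos: [0.5832, -0.0603, 0.2791]
tcp_rot: [-2.114, -2.324, 0.0]
wrist_force: [0.2, 0.2, -2.9]
width: 0.571
grip_force: 53.5
```

Emit:
carry_out:
  series: "0 0 -.001 0;0 0 0 0"

```text
time: 18.5
tool_pos: [0.5833, -0.0603, 0.2782]
tcp_rot: [-2.114, -2.324, 0.0]
wrist_force: [-0.3, 0.1, -2.2]
width: 0.57
grip_force: 53.5
```

Emit:
carry_out:
  series: "0 0 -.001 0;0 0 0 0"

```text
time: 18.75
tool_pos: [0.5832, -0.0602, 0.2771]
tcp_rot: [-2.114, -2.324, 0.0]
wrist_force: [0.5, -0.5, -2.8]
width: 0.572
grip_force: 53.6
```

Emit:
carry_out:
  series: "0 0 -.001 0;0 0 0 0"

```text
time: 19.0
tool_pos: [0.5834, -0.0602, 0.2764]
tcp_rot: [2.114, 2.324, 0.0]
wrist_force: [0.5, -0.7, -1.8]
width: 0.567
grip_force: 53.6
```

Emit:
carry_out:
  series: "0 0 -.0007 0;0 0 0 0"

```text
time: 19.25
tool_pos: [0.5834, -0.0603, 0.2758]
tcp_rot: [2.114, 2.323, 0.0]
wrist_force: [-0.4, -0.3, -0.2]
width: 0.57
grip_force: 53.7
```

Emit:
carry_out:
  series: "0 0 -.0007 0;0 0 0 0"

```text
time: 19.5
tool_pos: [0.5835, -0.0603, 0.2754]
tcp_rot: [2.114, 2.323, 0.001]
wrist_force: [-0.5, -0.5, 0.8]
width: 0.572
grip_force: 54.0
```

Run:
```python
from h import *
s=bot.read_state(); print(s["tool_pos"],s["wrist_force"],s["torque"])
```

```text
[ 0.58347803 -0.0602907   0.27539053] [-0.46412737 -0.53658362  0.84858068] [0.19908667 0.10898931 0.01485018]
```

Resting contact is made, with about 3.5 N transferred. Now release and lift away.

Emit:
carry_out:
  series: "0 0 0 0;0 0 0 0;0 0 0 0;0 0 0 0;0 0 0 0;0 0 .01 0;0 0 .03 0;0 0 .05 0;0 0 .05 0;-.03 0 .03 0;-.04 0 .01 0;-.04 0 0 0;-.04 0 0 0;0 0 0 0"
  jaw: 1

```text
time: 21.25
tool_pos: [0.4316, -0.0602, 0.4569]
tcp_rot: [2.113, 2.321, 0.003]
wrist_force: [1.1, -0.4, 0.8]
width: 0.998
grip_force: 0.0
```

Run:
```python
from h import *
im,d=eyes.read_camera("top"); cv2.imwrite("pics/t5.png",im); P=cloud("top",d)
m=(abs(P[...,0]-.581)<.1)&(abs(P[...,1]+.059)<.25)&(P[...,2]>.268)&(P[...,2]<.29); L=P[m]
print(cv2.minAreaRect(L[:,:2].astype(np.float32)*1000))
for a,b in((.06,.17),(-.28,-.17)):
    q=L[(L[:,1]>a)&(L[:,1]<b)]; print(len(q),np.median(q,0))
im,d=eyes.read_camera("side"); cv2.imwrite("pics/s5.png",im)
s=bot.read_state(); print(s["time"],s["tool_pos"],s["wrist_force"])
```

```text
((583.4085693359375, -57.28656005859375), (52.19389343261719, 399.5486145019531), 5.458739280700684)
851 [0.56755917 0.10138494 0.28025044]
839 [ 0.59788347 -0.2146228   0.27601435]
21.35 [ 0.43348908 -0.0602695   0.45591457] [ 0.23637465 -0.59759489 -0.22481928]
```

View pics/s5.png

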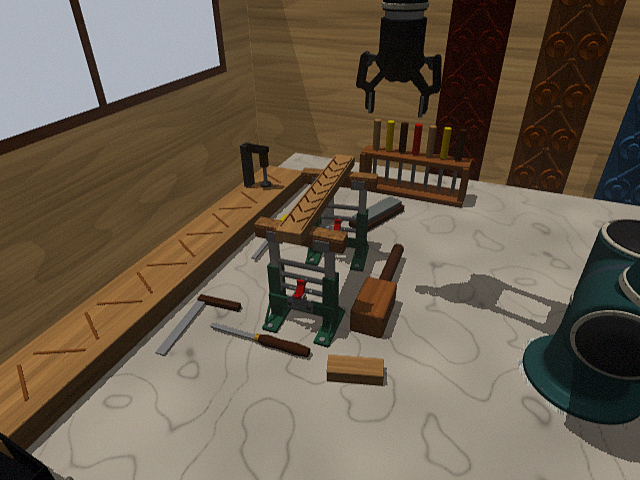

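The blank lies across both heads near (315,205), with about 4 mm of height difference over 316 mm (0.013 rad). The ladder stands on the pawl, the tools haven't moved and the gripper is clear.

```bash
python3 -c "
from workcell import bot
print(bot.finish_job())"
```

```text
the job is handed in; nothing more can be done
None
```

The job is handed in, with no verdict returned: the ladder hangs on the pawl by its middle rung, the blank lies across both heads about 0.013 rad off level, and the tools look unmoved.

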